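# Trace the edge of a cam blank on a bench edge tracer

## Robot

A 7-joint arm with a two-finger parallel gripper is mounted at the origin on a cart in front of the work surface, level with it; the furniture and walls round the work are solid. World frame = base frame: x ahead of the robot, y to its left, z up, the work surface at z = 0. Lengths are in m, angles in degrees, forces in N, time in s.
With the tool pointing down it reaches from about 0.4 to 0.9 m from the base axis. Payload 5.6 kg.
Tool frame: the origin (TCP) lies between the finger pads; the fingertips stand 22 mm ahead of it and the grasp point (between the pads) lies 3 mm ahead of it; z points along the fingers, y is the direction in which the jaws open and shut (so a half turn about z gives the same grasp; the last joint's range is limited). The gripper opens to 92 mm and grips with 3 to 60 N. Pads are 20 mm wide; open, the fingers measure 128 mm over their backs; the gripper's body (75 mm by 189 mm) begins 69 mm behind the grasp point.
Start: joints at [62.051, 26.786, -0.665, 91.828, 0.344, 61.387, -3.226], TCP at [0.28, -0.587, 0.237] pointing down, gripper open.
Joint ranges: [-144.91, 144.91], [-17.63, 115.5], [-89.93, 88.59], [15.96, 139.68], [-74.01, 254.01], [8.47, 105.57], [-167.45, 167.45]. Speed limits (degrees/s): [147.25, 147.25, 180, 180, 180, 180, 180].

## Interface

Orientations are given as a 3x3 rotation matrix whose columns are the frame's x, y, z axes.
In Python, from rig import env, imaging gives the robot as it stands. The module is installed in compiled form; this text tells all that it offers.
- The arm moves only by the shell command python3 -m crank 'ROWS' [OPENING]. ROWS is a JSON object of lists of equal length, an entry for each row: "translation": the shift along the tool's x, y, z in mm, a list of three; "delta_rot": the turn, a rotation vector about the tool's x, y, z in rad, a list of three. A call has 1 to 5 rows; each row is the pose to reach, as a shift and turn from the pose commanded when the call began, along the tool's axes at that moment; what a row does not reach only later rows make up. A row lasts 1/8 s, in which the tool goes at most 62.5 mm and 10.7 degrees, less where a joint would pass 70% of its speed; a pose out of reach is approached as far as the arm can. A call with a gripper value outside its range is refused whole. OPENING is the closure, from -1 (fully open) to 1 (shut), set as the call begins (- or left out, the last holds). The fingers move at their own pace and stop on an object; the grip force is fixed at half the most. Time passes only in rows, so rows that repeat a pose let the fingers close. It gives the time, the measured TCP pose, the force and the opening at its end, in the units of the state.
- env.state(): the state, without advancing time (a new reading comes with each control period).
- imaging.read_camera(name): name is "side" or "top" or "wrist"; returns a dict with "frame" (384x512x3 uint8, red, green, blue), "range_z" (384x512 float32, m along the optical axis (not along the pixel's ray), 0 where there is no reading), "K" (3x3 intrinsics, pixels), "position" and "rotation" of the camera in the world. Camera axes: x right, y down, z forward; pixel columns grow to the right and rows downward; lengths in m; the calibration is good to about 2 mm. A picture is of the moment at which its call begins.
- env.job_done(): hands the job in, once; it reports no verdict.
The state is a dict: "t": time; "joints": joint angles; "joint_vel": joint speeds; "joint_torque": joint torques, N m; "position": TCP position; "tcp_rot": TCP orientation; "ft_force": force on the tool from outside, world axes, zero at the start; "torque": the same for the moment, N m; "grip_width": opening from 0.0 (shut) to 1.0 (fully open).
Only numpy, scipy, OpenCV 4.12 (cv2) and the standard library are available. Lean on these libraries where they do the work, as an engineer would, in place of code of your own. Each camera call takes 0.05 s, during which the arm holds its last target. There are 200 camera calls.

## Task

Trace the edge of the metal part clamped on the edge tracer: push the carriage in by its white thumb rest until the sprung stylus pin bears lightly on the edge of the part, then, keeping it pressed there, swing the arm through its whole travel from the end where it stands to the opposite end. Follow the rises and hollows without jamming the stylus hard against its stop and without letting the carriage spring back on the way; at the finish let the carriage spring out, leave the arm there, and leave the small vial and the beaker where they stand.

Things in the scene. Friction and masses are not known exactly. Their poses are not given: they have to be found in the camera images.
- tracer: The edge tracer: a fixed round grey base 230 mm across and 12 mm high on the bench. Origin: centre of its underside, on the upright axis about which the arm swings. Its own -x axis is the middle of the arm's sweep. A pale fixed pipe arches over the bench's front edge about 0.3 m to the robot's left of it: keep the gripper clear of it.
- swing_arm (a joint): Angle (rad) of the aluminium arm about the base's upright axis, counter-clockwise from above; stops at -0.7 and 0.7. At a it points along the base's -x turned by a about +z. It starts near -0.7 (robot's left) and is to end near +0.7. Flat bar, top at z = 24 mm, reaching 151 mm from the axis. It stays where it is left; swinging it alone takes about 2 N at the thumb rest.
- carriage (a joint): Travel (m) of the carriage along the arm toward the axis: 0 = sprung fully out, up to 0.05 = fully in. A return spring pushes it out with 3 N at 0 rising to 4 N at 0.05, plus 0.2 N friction. The carriage block's top is at z = 33 mm.
- push_face (a point): Centre of the outer face of the back wall of the white thumb rest, at z = 60 mm: push here toward the axis. At carriage travel c it lies 112 mm - c from the axis, on the arm's line. The wall is 48 mm wide, 6 mm thick, z = 30 to 77 mm.
- pocket (a point): Middle of the thumb rest's pocket, 14 mm outward of push_face, z = 60 mm. The pocket is open outward and upward; its two cheeks (5 mm thick, 34 mm long, z = 30 to 77 mm) flare outward at 26 degrees: 44 mm clear at the wall, 68 mm at the mouth. Closed fingertips lowered in from above can push on the back wall and, by the cheeks, swing the arm either way.
- stylus: Small slide on the carriage with an upright steel pin, 8 mm in diameter, z = 34 to 60 mm. Origin on the pin's axis, z = 0. The pin is 76 mm - c from the swing axis (c = carriage travel) until it meets the part; then it yields outward on a spring: 0.5 N at first touch, 0.5 N more per mm, hard stop after 6 mm (3.5 N); over 8 N damages it. Low friction on the part.
- stylus_tip (a point): Point on the stylus pin's axis at z = 46 mm; moves with the stylus.
- cam: The part: a lobed steel plate 10 mm thick, clamped at any angle under a black knob, z = 36 to 46 mm (knob to 65 mm), fixed. Origin: middle of the clamp, underside, within 5 mm of the swing axis. Its outline is not given (it is to be measured): a smooth closed curve with rises and hollows, 38 to 57 mm from the origin, changing by up to 27 mm per radian.
- small_vial: Amber vial, 22 mm in diameter, 48 mm high, standing beside the tracer's base; origin at its underside. A bystander.
- beaker: Clear beaker 73 mm across, 94 mm high, standing to the robot's left of the tracer; origin at its underside. A bystander.

How it is judged (in metres and radians):
On the way, in this order (a step that is already met when the one before it is completed fails the run):
1. the stylus is pressed on the part's edge at the start of the sweep (arm angle -0.7 to -0.54 rad) (contact force between stylus and cam above 0.7 N and value of joint swing_arm below -0.54 rad), for 0.1 s.
2. the stylus is pressed on the part's edge at station 1 of 8 on the way round (arm angle -0.5 to -0.42 rad) (contact force between stylus and cam above 0.7 N and value of joint swing_arm between -0.5 and -0.42 rad), for 0.1 s.
3. the stylus is pressed on the part's edge at station 2 of 8 on the way round (arm angle -0.37 to -0.29 rad) (contact force between stylus and cam above 0.7 N and value of joint swing_arm between -0.37 and -0.29 rad), for 0.1 s.
4. the stylus is pressed on the part's edge at station 3 of 8 on the way round (arm angle -0.24 to -0.16 rad) (contact force between stylus and cam above 0.7 N and value of joint swing_arm between -0.24 and -0.16 rad), for 0.1 s.
5. the stylus is pressed on the part's edge at station 4 of 8 on the way round (arm angle -0.11 to -0.03 rad) (contact force between stylus and cam above 0.7 N and value of joint swing_arm between -0.11 and -0.03 rad), for 0.1 s.
6. the stylus is pressed on the part's edge at station 5 of 8 on the way round (arm angle 0.02 to 0.1 rad) (contact force between stylus and cam above 0.7 N and value of joint swing_arm between 0.02 and 0.1 rad), for 0.1 s.
7. the stylus is pressed on the part's edge at station 6 of 8 on the way round (arm angle 0.15 to 0.23 rad) (contact force between stylus and cam above 0.7 N and value of joint swing_arm between 0.15 and 0.23 rad), for 0.1 s.
8. the stylus is pressed on the part's edge at station 7 of 8 on the way round (arm angle 0.28 to 0.36 rad) (contact force between stylus and cam above 0.7 N and value of joint swing_arm between 0.28 and 0.36 rad), for 0.1 s.
9. the stylus is pressed on the part's edge at station 8 of 8 on the way round (arm angle 0.41 to 0.49 rad) (contact force between stylus and cam above 0.7 N and value of joint swing_arm between 0.41 and 0.49 rad), for 0.1 s.
10. the stylus is pressed on the part's edge at the finish of the sweep (arm angle 0.56 to 0.7 rad) (contact force between stylus and cam above 0.7 N and value of joint swing_arm above 0.56 rad), for 0.1 s.
At the end, for the whole second after the job is handed in: The arm rests at the far end of its sweep (angle over 0.54 of 0.7 rad) and the carriage has sprung out (less than 6 mm of travel) (value of joint swing_arm above 0.54 rad and value of joint carriage below 0.006 m and velocity of joint swing_arm between -0.05 and 0.05 rad/s); the robot touches nothing.
It fails at once if the carriage springs out (less than 6 mm of travel) while the arm is between -0.48 and 0.48 rad (value of joint carriage below 0.006 m and value of joint swing_arm between -0.48 and 0.48 rad).
It fails at once if the stylus is jammed against the part (over 8 N) (contact force between stylus and cam above 8 N).
It fails at once if a bystander (vial or beaker) is moved by more than 15 mm (distance of any of small_vial, beaker from where it was at the start of the episode above 0.015 m).
It also fails if it takes over 69 s, if anything falls off the work surface, if the arm or the gripper's body presses on something with over 40 N, if the wrist force passes 120 N, or if a joint passes its speed limit or range.

## Working session

There is one attempt and no reset: what is moved stays moved. The work goes in short steps, Python scripts to look and compute and a shell command to move; the robot and the scene stay as the last step left them, time stands still between calls to the robot, and variables do not carry over. Pictures are saved under pics/ and viewed, about 8 in all and at most 12, crops included, and the job is handed in when it is done.

```bash
mkdir -p pics; python3 - <<'E'
from rig import env, imaging
import cv2,numpy as np
s=env.state();print({k:np.round(v,3).tolist() for k,v in s.items()})
ims=[]
for n in("top","side"):
    d=imaging.read_camera(n);np.savez(n+".npz",**d);ims.append(d["frame"][:,:,::-1])
    print(n,d["K"].tolist(),d["position"],d["rotation"])
    cv2.imwrite(f"pics/{n}1.png",ims[-1])
E
```

```text
{'t': 0.0, 'joints': [62.052, 26.834, -0.665, 91.88, 0.346, 61.386, -3.227], 'joint_vel': [0.016, -0.004, 0.061, 0.051, 0.015, -0.034, -0.027], 'joint_torque': [-0.001, -52.056, -0.012, -24.374, -0.057, 0.017, 0.0], 'position': [0.279, -0.586, 0.236], 'tcp_rot': [[0.903, 0.43, -0.001], [0.43, -0.903, 0.001], [-0.0, -0.002, -1.0]], 'ft_force': [0.901, -0.287, -0.413], 'torque': [-0.009, -0.0, -0.02], 'grip_width': 1.0}
top [[450.76210502001993, 0.0, 253.4440905044158], [0.0, 450.76210502001993, 195.85638934712944], [0.0, 0.0, 1.0]] [ 0.48626033 -0.1807692   1.08688975] [[ 0.01402927 -0.99251655  0.12130161]
 [-0.99942894 -0.01018946  0.03221761]
 [-0.03074051 -0.12168433 -0.99209271]]
side [[373.32989347410535, 0.0, 254.53567658948435], [0.0, 373.32989347410535, 193.6375879822017], [0.0, 0.0, 1.0]] [ 0.6092113  -0.91945063  0.49965865] [[ 0.99919169  0.03013277 -0.02660805]
 [ 0.03785641 -0.48267103  0.87498318]
 [ 0.01352273 -0.8752832  -0.4834216 ]]
```

View pics/top1.png

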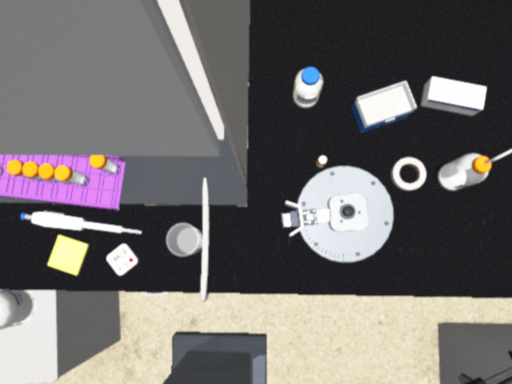

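View pics/side1.png

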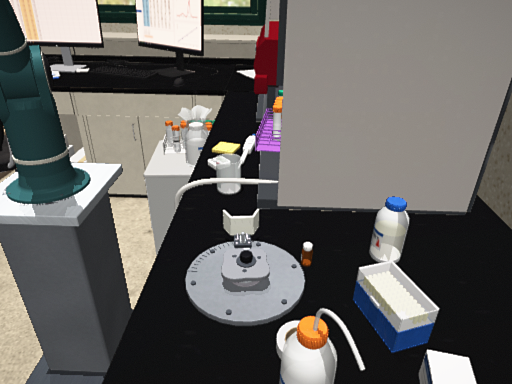

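The top view shows the tracer base near (345,213), with the arm and white thumb rest pointing to image left (world +y) near (290,217). The vial is at (321,160), the beaker at (183,239) and the pipe at x≈205. In the side view the cam and black knob are at (246,258) and the thumb rest at (240,222).

```bash
cat > h.py <<'E'
import numpy as np,cv2
def world(d):
    h,w=d["range_z"].shape;u,v=np.meshgrid(np.arange(w),np.arange(h));z=d["range_z"];K=d["K"]
    p=np.stack([(u-K[0,2])/K[0,0]*z,(v-K[1,2])/K[1,1]*z,z],-1)
    return p@d["rotation"].T+d["position"]
def onplane(d,uv,z):
    K=d["K"];uv=np.atleast_2d(uv)
    r=np.c_[(uv[:,0]-K[0,2])/K[0,0],(uv[:,1]-K[1,2])/K[1,1],np.ones(len(uv))]@d["rotation"].T
    return d["position"]+r*((z-d["position"][2])/r[:,2])[:,None]
def project(d,P):
    q=(np.atleast_2d(P)-d["position"])@d["rotation"];q=q/q[:,2:];return (q@d["K"].T)[:,:2]
E
python3 - <<'E'
import numpy as np,cv2
from h import *
d=np.load("top.npz");W=world(d)
g=d["frame"].astype(int)
P=W[150:280,270:410];f=g[150:280,270:410]
print("bench z",np.median(W[280:288,300:400,2]))
m=((P[...,2]>0.005)&(P[...,2]<0.018)&(f.min(-1)>90)).astype(np.uint8)
c=max(cv2.findContours(m,cv2.RETR_EXTERNAL,cv2.CHAIN_APPROX_NONE)[0],key=len)
(x,y),r=cv2.minEnclosingCircle(c);print("circ",x+270,y+150,r)
pts=onplane(d,c[:,0]+[270,150],0.012)[:,:2]
# robust circle fit
from scipy.optimize import least_squares
R=least_squares(lambda q:np.hypot(*(pts-q[:2]).T)-q[2],[*pts.mean(0),.115],loss='soft_l1',f_scale=.002).x;print("axis",R)
hi=(P[...,2]>0.068)&(P[...,2]<.09)&(f.min(-1)>140);q=P[hi];print("thumb",hi.sum(),q.mean(0),q.min(0),q.max(0))
v=q.mean(0)[:2]-R[:2];print(np.hypot(*v),np.degrees(np.arctan2(v[1],v[0])))
b=W[225:255,165:202];k=b[...,2]>.05;print("beaker",b[k].mean(0),b[k].max(0))
b=W[150:170,312:330];k=b[...,2]>.03;print("vial",b[k].mean(0),b[k].max(0))
b=W[180:300,200:212];k=b[...,2]>.03;print("pipe",b[k].min(0),b[k].max(0))
im=cv2.resize(d["frame"][155:275,270:410,::-1],None,fx=5,fy=5,interpolation=cv2.INTER_CUBIC);cv2.imwrite("pics/crop.png",im)
E
```

```text
bench z 6.306631711805455e-05
circ 344.5946960449219 213.29166793823242 48.737327575683594
axis [ 0.5793853  -0.36625183  0.10944257]
thumb 126 [ 0.56408945 -0.24675031  0.07636699] [ 0.52292186 -0.25977708  0.06886462] [ 0.59895393 -0.22146623  0.08214184]
0.12047644818022092 97.29403110179084
beaker [0.50925676 0.01159809 0.0893777 ] [0.54339366 0.04361772 1.08688975]
vial [ 0.69423936 -0.30271829  0.07371932] [ 0.71124364 -0.1807692   1.08688975]
pipe [ 0.39730678 -0.1807692   0.03000537] [ 0.65015884 -0.02074046  1.08688975]
```

View pics/crop.png

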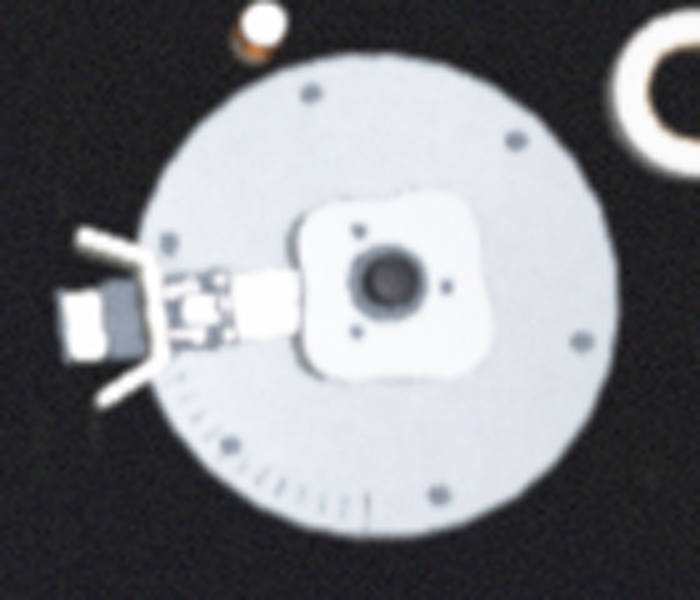

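```bash
python3 -m crank '{"translation":[[50,-22,0],[100,-44,0],[150,-66,0],[200,-88,0],[250,-110,0]],"delta_rot":[[0,0,-0.15],[0,0,-0.3],[0,0,-0.45],[0,0,-0.6],[0,0,-0.75]]}' 1
python3 - <<'E'
import numpy as np
from h import *
from scipy.optimize import least_squares
d=np.load("top.npz");W=world(d);f=d["frame"].astype(int)
pp=W[:,:,:];
m=(pp[...,2]>.03)&(pp[...,2]<.9);m[:, :195]=0;m[:,215:]=0;m[:175]=0
print("pipe",pp[m].min(0),pp[m].max(0))
# base rim: rays from (344,213) to last bright px
pts=[]
gr=cv2.cvtColor(d["frame"],cv2.COLOR_RGB2GRAY).astype(np.float32)
c=np.array([344.6,213.3])
for a in np.radians(np.arange(0,360,3)):
    r=np.arange(42,56,.1);u=c+np.outer(r,[np.cos(a),np.sin(a)])
    v=cv2.remap(gr,u[:,0].astype(np.float32)[None],u[:,1].astype(np.float32)[None],cv2.INTER_LINEAR)[0]
    k=np.nonzero((v[:-1]>120)&(v[1:]<=120))[0]
    if len(k)==1: pts.append(u[k[0]])
P=onplane(d,np.array(pts),.010)[:,:2]
s=least_squares(lambda q:np.hypot(*(P-q[:2]).T)-q[2],[.58,-.37,.115],loss='soft_l1',f_scale=.001).x;print("axis",s,len(P))
E
```

```text
t: 0.72
position: [0.4587, -0.3784, 0.2364]
tcp_rot: [[0.363, 0.932, -0.0], [0.932, -0.363, 0.0], [-0.0, -0.0, -1.0]]
ft_force: [0.2, -1.0, -0.4]
grip_width: 0.482
pipe [ 0.39730678 -0.05590734  0.03000537] [ 0.661782   -0.00882565  0.09844643]
axis [ 0.57889552 -0.36294179  0.11542295] 113
```

```bash
python3 -m crank '{"translation":[[45,15,0],[90,30,0],[135,45,0],[160,57,0],[160,57,0]],"delta_rot":[[0,0,-0.15],[0,0,-0.3],[0,0,-0.45],[0,0,-0.49],[0,0,-0.49]]}' 1
python3 - <<'E'
from rig import env, imaging
import cv2,numpy as np
print(env.state()["joints"])
for n in("wrist",):
    d=imaging.read_camera(n);np.savez(n+"1.npz",**d);print(d["K"].tolist(),d["position"],d["rotation"])
    cv2.imwrite(f"pics/{n}1.png",d["frame"][:,:,::-1])
E
```

```text
t: 1.35
position: [0.5707, -0.2506, 0.2361]
tcp_rot: [[-0.115, 0.993, -0.0], [0.993, 0.115, 0.001], [0.001, -0.0, -1.0]]
ft_force: [-0.3, -0.1, 0.2]
grip_width: 0.005
[ 37.28924233  26.38715372 -22.38390383  94.62222849  11.09138621
  61.22071586  18.24809095]
[[331.2989184407831, 0.0, 258.2115193043006], [0.0, 331.2989184407831, 201.63031189208724], [0.0, 0.0, 1.0]] [ 0.56307535 -0.18240358  0.3845595 ] [[ 9.93443277e-01  1.11045147e-01  2.71924910e-02]
 [ 1.14323752e-01 -9.63390191e-01 -2.42506537e-01]
 [-7.32195020e-04  2.44025236e-01 -9.69768605e-01]]
```

View pics/wrist1.png

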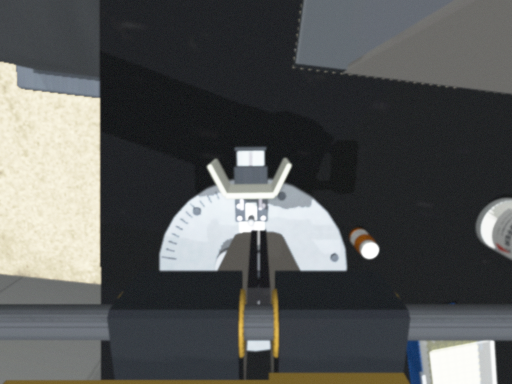

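The wrist view shows the thumb rest at (250,180) and the pin slide at (251,212), but the gripper hides the cam. I'll shift over the cam to see its outline.

```bash
python3 -m crank '{"translation":[[-55,0,0],[-105,0,0],[-115,0,0],[-115,0,0]],"delta_rot":[[0,0,0],[0,0,0],[0,0,0],[0,0,0]]}' 1
python3 - <<'E'
from rig import env, imaging
import cv2,numpy as np
d=imaging.read_camera("wrist");np.savez("wrist2.npz",**d)
cv2.imwrite("pics/wrist2.png",cv2.resize(d["frame"][100:300,130:380,::-1],None,fx=3,fy=3,interpolation=cv2.INTER_CUBIC))
E
```

```text
t: 1.9
position: [0.5812, -0.3682, 0.236]
tcp_rot: [[-0.109, 0.994, -0.001], [0.994, 0.109, 0.0], [0.0, -0.001, -1.0]]
ft_force: [0.3, 0.2, -0.1]
grip_width: 0.005
```

View pics/wrist2.png

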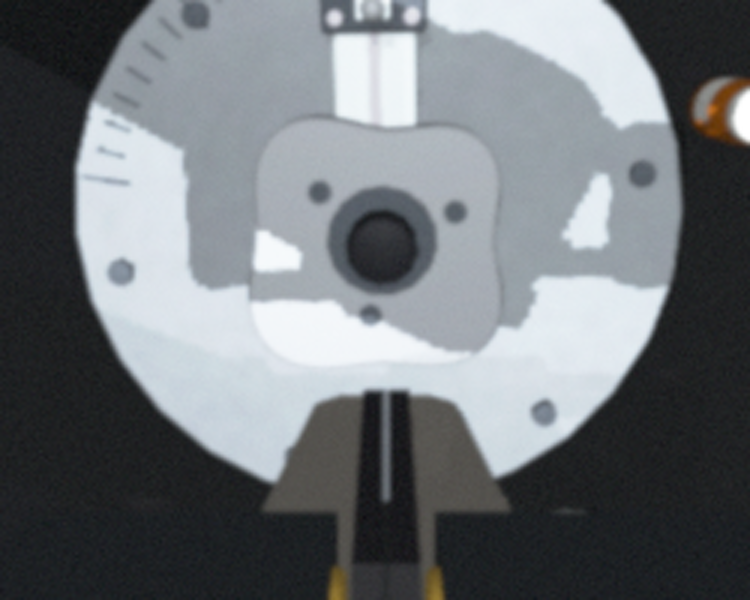

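The crop shows the lobed cam clearly: its outline spans x 250-500 and y 115-365, the knob is at (381,247), the arm bar is at x≈375, and the pin is at (373,10).

```bash
python3 - <<'E'
import numpy as np
from h import *
from scipy.optimize import least_squares
d=np.load("wrist2.npz");W=world(d)
gr=cv2.cvtColor(d["frame"],cv2.COLOR_RGB2GRAY).astype(np.float32)
rng=W[...,2]; 
print("bench/base z",np.median(rng[115:125,300:330]),np.median(rng[100:300,130:380][170:175,270//3:300//3]))
# base rim
c=project(d,[[.579,-.3635,.01]])[0];print("c",c)
pts=[]
for a in np.radians(np.r_[-10:190:2]+180):
    r=np.arange(60,130,.1);u=c+np.outer(r,[np.cos(a),np.sin(a)])
    v=cv2.remap(gr,u[:,0].astype(np.float32)[None],u[:,1].astype(np.float32)[None],cv2.INTER_LINEAR)[0]
    z=cv2.remap(rng.astype(np.float32),u[:,0].astype(np.float32)[None],u[:,1].astype(np.float32)[None],cv2.INTER_NEAREST)[0]
    k=np.nonzero((z[:-1]>.006)&(z[1:]<=.006))[0]
    if len(k)==1: pts.append(u[k[0]])
P=onplane(d,np.array(pts),.012)[:,:2]
s=least_squares(lambda q:np.hypot(*(P-q[:2]).T)-.115,[.58,-.37],loss='soft_l1',f_scale=.001);ax=s.x
print("axis",ax,len(P),np.std(s.fun))
near=np.hypot(W[...,0]-ax[0],W[...,1]-ax[1])
print("cam top z",np.median(rng[(near<.035)&(near>.025)]))
m=((rng>.040)&(rng<.075)&(near<.063)).astype(np.uint8);m[225:]=0
n,l,st,_=cv2.connectedComponentsWithStats(m);i=1+np.argmax(st[1:,4]);m=(l==i).astype(np.uint8);print(st)
cn=max(cv2.findContours(m,cv2.RETR_EXTERNAL,cv2.CHAIN_APPROX_NONE)[0],key=len)[:,0]
C=onplane(d,cn.astype(float),.046)[:,:2]-ax
np.savez("cam.npz",ax=ax,C=C)
# arm direction: thumb rest top rim 
t=(rng>.070)&(rng<.082)&(near<.16)&(near>.08);t[:, :]&=True
q=W[t][:,:2]-ax;print("thumb",len(q),q.mean(0),np.degrees(np.arctan2(q.mean(0)[1],q.mean(0)[0])))
# arm bar edges z=.024
b=(abs(rng-.024)<.004)&(near>.055)&(near<.085);q=W[b][:,:2]-ax;a=np.arctan2(q[:,1],q[:,0]);print("bar",len(q),np.degrees([a.min(),a.mean(),a.max(),np.median(a)]))
v=(rng>.03)&(rng<.06);v[:,:355]=0;v[220:]=0;
print("vial",W[v][:,:2].mean(0))
ph=np.degrees(np.arctan2(C[:,1],C[:,0]));r=np.hypot(*C.T)
for x in range(80,200,6):
    k=abs(ph-x)<3; k|=abs(ph+360-x)<3
    if k.any(): print(x,np.round(1e3*r[k].mean(),1),end="; ")
vis=d["frame"].copy();cv2.drawContours(vis,[cn[:,None]],-1,(255,0,0),1)
cv2.imwrite("pics/o.png",cv2.resize(vis[60:230,130:380,::-1],None,fx=3,fy=3))
E
```

```text
bench/base z 0.012111770597522387 0.30870314809623195
c [257.05663856 175.60404889]
axis [ 0.57741075 -0.3627282 ] 77 0.0039339004974756975
cam top z 0.3250252526301276
[[     0      0    512    384 190244]
 [   213    139     85     84   6364]]
thumb 925 [-0.01488684  0.11651337] 97.2811933917308
bar 424 [ 82.37425023  97.14989724 112.3395197   96.76185526]
vial [ 0.69708889 -0.30573563]
80 41.2; 86 39.1; 92 38.6; 98 39.2; 104 40.4; 110 42.7; 116 45.1; 122 47.1; 128 49.0; 134 50.1; 140 51.0; 146 50.3; 152 49.0; 158 46.9; 164 44.8; 170 43.3; 176 42.3; 182 42.0; 188 42.0; 194 43.1;
```

View pics/o.png

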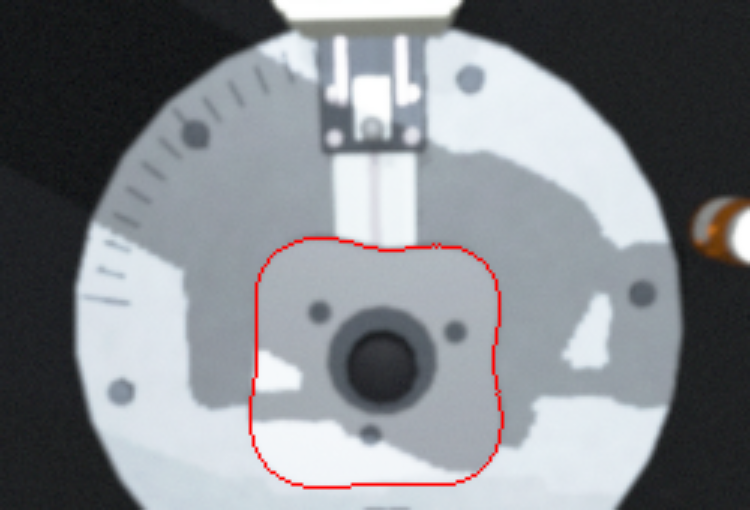

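```bash
python3 -m crank '{"translation":[[55,-2,0],[105,-4,30],[136,-5,70],[136,-5,90],[136,-5,90]],"delta_rot":[[0,0,-0.016],[0,0,-0.016],[0,0,-0.016],[0,0,-0.016],[0,0,-0.016]]}' 1
cat > plan.py <<'E'
import numpy as np
z=np.load("cam.npz");ax,C=z["ax"],z["C"]*1e3
# origin guess = outline centroid; smooth radius by Fourier
o=C.mean(0);p=np.arctan2(*(C-o).T[::-1]);r=np.hypot(*(C-o).T)
F=lambda p:np.c_[[np.ones_like(p)]+[f(k*p) for k in range(1,9) for f in (np.cos,np.sin)]].T
w,*_=np.linalg.lstsq(F(p),r,rcond=None)
g=np.linspace(0,2*np.pi,3000);rr=F(g)@w;O=o+np.c_[rr*np.cos(g),rr*np.sin(g)]
def rho(th):   # pin-axis radius (mm) at bearing th deg, touching outline
    u=np.array([np.cos(np.radians(th)),np.sin(np.radians(th))])
    s=O@u;t=O@[-u[1],u[0]];k=(abs(t)<4)&(s>0);return (s[k]+np.sqrt(16-t[k]**2)).max()
E
python3 - <<'E'
from plan import *
print("o",o,"rms",np.std(F(p)@w-r))
th=np.arange(97,180,4);print([(int(t),round(rho(t),1)) for t in th])
E
```

```text
t: 2.58
position: [0.5617, -0.2317, 0.1456]
tcp_rot: [[-0.13, 0.992, -0.002], [0.992, 0.13, 0.0], [0.001, -0.002, -1.0]]
ft_force: [0.9, -0.7, 0.8]
grip_width: 0.003
o [-0.61493911 -1.40643816] rms 0.2978040646293241
[(97, np.float64(43.2)), (101, np.float64(44.0)), (105, np.float64(45.1)), (109, np.float64(46.5)), (113, np.float64(48.1)), (117, np.float64(49.7)), (121, np.float64(51.2)), (125, np.float64(52.5)), (129, np.float64(53.6)), (133, np.float64(54.4)), (137, np.float64(54.8)), (141, np.float64(54.8)), (145, np.float64(54.5)), (149, np.float64(53.8)), (153, np.float64(52.8)), (157, np.float64(51.6)), (161, np.float64(50.3)), (165, np.float64(49.0)), (169, np.float64(47.8)), (173, np.float64(46.8)), (177, np.float64(46.1))]
```

```bash
python3 -m crank '{"translation":[[0,0,45],[0,0,80],[0,0,80],[0,0,80]],"delta_rot":[[0,0,0],[0,0,0],[0,0,0],[0,0,0]]}' 1
python3 -m crank '{"translation":[[-2,0,0],[-4,0,0],[-4,0,0],[-4,0,0],[-4,0,0]],"delta_rot":[[0,0,0],[0,0,0],[0,0,0],[0,0,0],[0,0,0]]}'
python3 -m crank '{"translation":[[-2,0,0],[-4,0,0],[-4,0,0],[-4,0,0],[-4,0,0]],"delta_rot":[[0,0,0],[0,0,0],[0,0,0],[0,0,0],[0,0,0]]}'
python3 -m crank '{"translation":[[-2,0,0],[-4,0,0],[-4,0,0],[-4,0,0],[-4,0,0]],"delta_rot":[[0,0,0],[0,0,0],[0,0,0],[0,0,0],[0,0,0]]}'
python3 - <<'E'
from rig import env, imaging
import cv2,numpy as np
d=imaging.read_camera("wrist");np.savez("wrist3.npz",**d)
cv2.imwrite("pics/wrist3.png",d["frame"][:,:,::-1])
E
```

```text
t: 3.08
position: [0.5638, -0.2329, 0.0685]
tcp_rot: [[-0.129, 0.992, 0.003], [0.992, 0.129, -0.001], [-0.002, 0.003, -1.0]]
ft_force: [0.3, 1.1, -0.1]
grip_width: 0.005
t: 3.7
position: [0.5629, -0.2356, 0.0666]
tcp_rot: [[-0.13, 0.992, -0.0], [0.992, 0.13, 0.0], [0.0, -0.0, -1.0]]
ft_force: [0.3, -0.4, -0.1]
grip_width: 0.002
t: 4.32
position: [0.5635, -0.2396, 0.0666]
tcp_rot: [[-0.13, 0.992, -0.0], [0.992, 0.13, 0.0], [0.0, -0.0, -1.0]]
ft_force: [-0.5, -0.1, 0.3]
grip_width: 0.008
t: 4.95
position: [0.564, -0.2433, 0.0666]
tcp_rot: [[-0.13, 0.992, -0.0], [0.992, 0.13, 0.0], [0.0, 0.0, -1.0]]
ft_force: [-0.4, 3.0, 2.3]
grip_width: 0.003
```

View pics/wrist3.png

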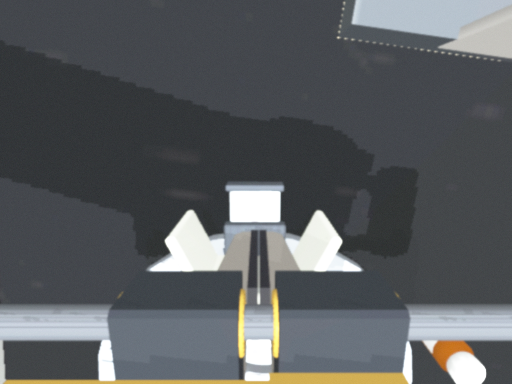

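The wrist view shows the fingertips centred between the white cheeks (about (190,240) and (318,240)). Contact began with about 3 N. Next I'll pin down the contact radius.

```bash

python3 -m crank '{"translation":[[1,0,0],[1,0,0],[1,0,0]],"delta_rot":[[0,0,0],[0,0,0],[0,0,0]]}'
python3 -m crank '{"translation":[[1,0,0],[1,0,0],[1,0,0]],"delta_rot":[[0,0,0],[0,0,0],[0,0,0]]}'
python3 -m crank '{"translation":[[1,0,0],[1,0,0],[1,0,0]],"delta_rot":[[0,0,0],[0,0,0],[0,0,0]]}'
```

```text
t: 5.38
position: [0.5639, -0.2425, 0.0666]
tcp_rot: [[-0.13, 0.992, 0.0], [0.992, 0.13, 0.0], [0.0, 0.0, -1.0]]
ft_force: [-0.4, 3.6, 1.0]
grip_width: 0.002
t: 5.75
position: [0.5638, -0.2416, 0.0666]
tcp_rot: [[-0.13, 0.992, 0.0], [0.992, 0.13, 0.0], [0.0, 0.0, -1.0]]
ft_force: [0.4, 3.2, -0.2]
grip_width: 0.005
t: 6.12
position: [0.5637, -0.241, 0.0666]
tcp_rot: [[-0.129, 0.992, 0.0], [0.992, 0.129, -0.0], [-0.0, 0.0, -1.0]]
ft_force: [0.2, 1.5, 0.3]
grip_width: 0.006
```

```bash

python3 -m crank '{"translation":[[-7,0,0],[-14,-1,0],[-21,-1,0],[-28,-1.5,0],[-30.5,-2,0]],"delta_rot":[[0,0,0],[0,0,0],[0,0,0],[0,0,0],[0,0,0]]}'
python3 -m crank '{"translation":[[0,0,0],[0,0,0],[0,0,0]],"delta_rot":[[0,0,0],[0,0,0],[0,0,0]]}'
python3 -m crank '{"translation":[[-1,0,0],[-1,0,0],[-1,0,0]],"delta_rot":[[0,0,0],[0,0,0],[0,0,0]]}'
python3 -m crank '{"translation":[[-1,0,0],[-1,0,0],[-1,0,0]],"delta_rot":[[0,0,0],[0,0,0],[0,0,0]]}'
python3 -m crank '{"translation":[[-1,0,0],[-1,0,0],[-1,0,0]],"delta_rot":[[0,0,0],[0,0,0],[0,0,0]]}'
python3 -m crank '{"translation":[[-1,0,0],[-1,0,0],[-1,0,0]],"delta_rot":[[0,0,0],[0,0,0],[0,0,0]]}'
python3 -c "
from rig import env,imaging
import numpy as np
f=[]
for i in range(6):
    f.append(env.state()['ft_force']);d=imaging.read_camera('top')
print(np.round(f,1).tolist());np.savez('top2.npz',**d)"
```

```text
t: 6.75
position: [0.5659, -0.2718, 0.0666]
tcp_rot: [[-0.129, 0.992, 0.001], [0.992, 0.129, -0.0], [-0.0, 0.001, -1.0]]
ft_force: [2.5, 4.1, 0.4]
grip_width: 0.004
t: 7.12
position: [0.5655, -0.2709, 0.0666]
tcp_rot: [[-0.13, 0.992, -0.0], [0.992, 0.13, -0.0], [0.0, -0.0, -1.0]]
ft_force: [1.6, 4.3, 0.2]
grip_width: 0.004
t: 7.5
position: [0.5658, -0.2721, 0.0666]
tcp_rot: [[-0.13, 0.992, 0.0], [0.992, 0.13, 0.0], [0.0, 0.0, -1.0]]
ft_force: [1.8, 4.0, 0.3]
grip_width: 0.004
t: 7.88
position: [0.5659, -0.2733, 0.0666]
tcp_rot: [[-0.129, 0.992, 0.0], [0.992, 0.129, -0.0], [-0.0, 0.0, -1.0]]
ft_force: [2.2, 3.3, 0.9]
grip_width: 0.006
t: 8.25
position: [0.566, -0.2743, 0.0666]
tcp_rot: [[-0.13, 0.992, 0.0], [0.992, 0.13, -0.0], [-0.0, 0.0, -1.0]]
ft_force: [2.1, 3.9, 1.3]
grip_width: -0.001
t: 8.62
position: [0.5661, -0.275, 0.0666]
tcp_rot: [[-0.13, 0.992, -0.0], [0.992, 0.13, 0.0], [0.0, -0.0, -1.0]]
ft_force: [0.9, 5.2, 1.8]
grip_width: 0.006
[[0.9, 5.2, 1.8], [1.9, 4.8, 1.4], [1.7, 4.9, 0.7], [2.4, 4.6, 1.1], [1.5, 5.2, 0.5], [2.6, 3.7, 1.1]]
```

```bash
cat > ff.py <<'E'
from rig import env,imaging
import numpy as np
ax=np.load('cam.npz')['ax'];f=[]
for i in range(6):
    f.append(env.state()['ft_force']);d=imaging.read_camera('top')
s=env.state();p=np.array(s['position'])[:2]-ax;r=np.hypot(*p);u=p/r;f=np.mean(f,0)
np.savez('last.npz',**d)
print("r %.1f bearing %.1f toolx %.1f  Frad %.2f Ftan %.2f Fz %.2f t %.1f"%(r*1e3,np.degrees(np.arctan2(u[1],u[0])),np.degrees(np.arctan2(s['tcp_rot'][1][0],s['tcp_rot'][0][0])),f[:2]@u,f[:2]@[-u[1],u[0]],f[2],s['t']))
E
python3 -m crank '{"translation":[[-0.7,0,0],[-0.7,0,0]],"delta_rot":[[0,0,0],[0,0,0]]}'; python3 ff.py
python3 -m crank '{"translation":[[-0.8,0,0],[-0.8,0,0]],"delta_rot":[[0,0,0],[0,0,0]]}'; python3 ff.py
python3 - <<'E'
from rig import imaging
import cv2
d=imaging.read_camera("side")
cv2.imwrite("pics/side2.png",cv2.resize(d["frame"][190:300,190:310,::-1],None,fx=5,fy=5,interpolation=cv2.INTER_CUBIC))
E
```

```text
t: 9.18
position: [0.5662, -0.2756, 0.0666]
tcp_rot: [[-0.13, 0.992, -0.0], [0.992, 0.13, 0.0], [0.0, -0.0, -1.0]]
ft_force: [1.5, 5.0, 1.5]
grip_width: 0.002
r 87.9 bearing 97.4 toolx 97.5  Frad 4.69 Ftan -2.39 Fz 1.54 t 9.5
t: 9.72
position: [0.5663, -0.2762, 0.0666]
tcp_rot: [[-0.13, 0.992, -0.0], [0.992, 0.13, 0.0], [0.0, -0.0, -1.0]]
ft_force: [1.1, 4.5, 1.5]
grip_width: 0.006
r 87.2 bearing 97.3 toolx 97.5  Frad 4.80 Ftan -2.01 Fz 1.55 t 10.0
```

View pics/side2.png

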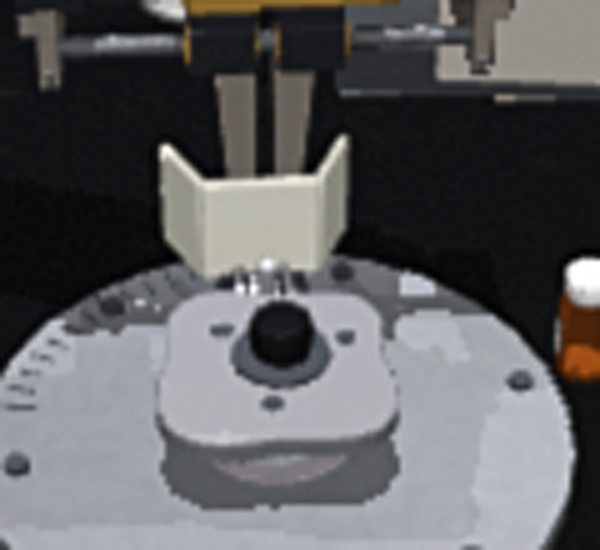

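```bash
cat > rows.py <<'E'
import sys;from plan import *
# args: current r, current bearing, offset k (r=rho+k), lag deg
r0,t0,k,lag=map(float,sys.argv[1:5]);step=2.
for c in range(int(sys.argv[5])):
    T=[];
    for i in range(1,6):
        t=t0+step*i;r=rho(t-lag)+k;D=np.radians(t-t0);T.append([round(float(r*np.cos(D)-r0),1),round(float(-r*np.sin(D)),1)])
    print(t0,round(r0,1),T);r0=r;t0=t
E
python3 rows.py 86.2 97.3 42.9 1 2
```

```text
97.3 86.2 [[0.0, -3.0], [0.3, -6.0], [0.5, -9.1], [0.8, -12.2], [0.9, -15.4]]
107.3 88.5 [[0.7, -3.1], [1.2, -6.3], [1.7, -9.5], [2.1, -12.7], [2.4, -16.0]]
```

```bash
python3 -m crank '{"translation":[[-1,0,0],[-1,0,0]],"delta_rot":[[0,0,0],[0,0,0]]}'; python3 ff.py
```

```text
t: 10.32
position: [0.5664, -0.2771, 0.0666]
tcp_rot: [[-0.13, 0.992, -0.0], [0.992, 0.13, 0.001], [0.001, -0.0, -1.0]]
ft_force: [0.7, 5.6, 1.2]
grip_width: 0.005
r 86.4 bearing 97.3 toolx 97.5  Frad 5.07 Ftan -2.29 Fz 1.52 t 10.6
```

```bash
python3 -m crank '{"translation":[[-0.2,-3,0],[0,-6,0],[0.2,-9.1,0],[0.5,-12.2,0],[0.6,-15.4,0]],"delta_rot":[[0,0,-0.035],[0,0,-0.07],[0,0,-0.105],[0,0,-0.14],[0,0,-0.175]]}'; python3 ff.py
python3 - <<'E'
import numpy as np,cv2
d=np.load("last.npz")
cv2.imwrite("pics/t3.png",cv2.resize(d["frame"][155:275,260:410,::-1],None,fx=5,fy=5,interpolation=cv2.INTER_CUBIC))
E
```

```text
t: 11.25
position: [0.5512, -0.2781, 0.0665]
tcp_rot: [[-0.302, 0.953, 0.0], [0.953, 0.302, 0.001], [0.001, 0.001, -1.0]]
ft_force: [2.6, 6.0, 1.8]
grip_width: 0.004
r 88.6 bearing 107.7 toolx 107.5  Frad 5.37 Ftan -2.93 Fz 2.59 t 11.6
```

View pics/t3.png

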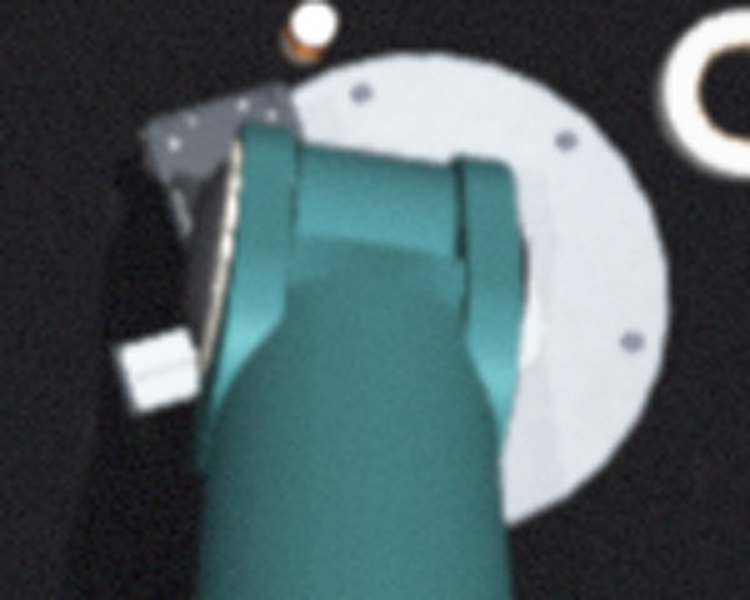

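```bash
cat > tip.py <<'E'
import numpy as np,cv2
from h import *
ax=np.load('cam.npz')['ax'];d=dict(np.load("last.npz"))
W=world(d);f=d["frame"].min(-1);R=np.hypot(W[...,0]-ax[0],W[...,1]-ax[1])
m=(f>110)&(W[...,2]>.012)&(W[...,2]<.036)&(R>.118)&(R<.16)
p=W[m][:,:2]-ax;q=p.mean(0);b=np.degrees(np.arctan2(*p.T[::-1]));print("tip n",m.sum(),"bearing %.1f  range %.1f..%.1f r %.1f"%(np.degrees(np.arctan2(q[1],q[0])),b.min(),b.max(),1e3*np.hypot(*q)))
E
python3 tip.py; cp last.npz l2.npz; cp top.npz last.npz; python3 tip.py; python3 rows.py 88.6 107.7 42.6 1 1
```

```text
tip n 306 bearing 35.6  range -67.6..113.4 r 21.6
tip n 329 bearing 40.0  range -67.2..104.4 r 36.7
107.7 88.6 [[0.4, -3.1], [1.0, -6.3], [1.5, -9.5], [1.9, -12.7], [2.1, -16.0]]
```

```bash
sed -i 's/R>.118/R>.128/' tip.py; python3 tip.py; python3 -m crank '{"translation":[[0.4,-3.1,0],[1,-6.3,0],[1.5,-9.5,0],[1.9,-12.7,0],[2.1,-16,0]],"delta_rot":[[0,0,-0.035],[0,0,-0.07],[0,0,-0.105],[0,0,-0.14],[0,0,-0.175]]}'; python3 ff.py; python3 tip.py; for a in "92 117.8"; do python3 rows.py $a 42.6 1 1; done
```

```text
tip n 264 bearing 0.2  range -67.2..103.4 r 36.8
t: 12.18
position: [0.5347, -0.2809, 0.0662]
tcp_rot: [[-0.463, 0.886, -0.001], [0.886, 0.463, 0.001], [0.002, -0.0, -1.0]]
ft_force: [1.4, 5.3, 0.7]
grip_width: 0.005
r 92.3 bearing 118.1 toolx 117.5  Frad 5.15 Ftan -1.89 Fz 2.33 t 12.5
tip n 247 bearing -33.9  range -67.2..122.5 r 21.3
117.8 92.0 [[0.9, -3.2], [1.5, -6.5], [1.9, -9.9], [2.1, -13.2], [2.2, -16.6]]
```

```bash
python3 -m crank '{"translation":[[0.6,-3.2,0],[1.2,-6.5,0],[1.6,-9.9,0],[1.8,-13.2,0],[1.9,-16.6,0]],"delta_rot":[[0,0,-0.035],[0,0,-0.07],[0,0,-0.105],[0,0,-0.14],[0,0,-0.175]]}'; python3 ff.py; python3 tip.py; python3 rows.py 95.5 128 42.6 1.5 1
```

```text
t: 13.1
position: [0.5185, -0.2871, 0.0662]
tcp_rot: [[-0.61, 0.792, -0.002], [0.792, 0.61, 0.001], [0.002, -0.001, -1.0]]
ft_force: [-1.0, 7.0, 2.4]
grip_width: 0.006
r 95.9 bearing 128.5 toolx 127.5  Frad 5.79 Ftan -2.29 Fz 2.69 t 13.4
tip n 247 bearing -65.1  range -67.6..132.9 r 20.1
128.0 95.5 [[0.5, -3.4], [0.8, -6.7], [0.9, -10.1], [0.7, -13.5], [0.4, -16.9]]
```

```bash
python3 -m crank '{"translation":[[0.4,-3.4,0],[0.6,-6.7,0],[0.7,-10.1,0],[0.5,-13.5,0],[0.2,-16.9,0]],"delta_rot":[[0,0,-0.036],[0,0,-0.073],[0,0,-0.11],[0,0,-0.146],[0,0,-0.182]]}'; python3 ff.py; python3 tip.py; python3 rows.py 97.6 138.5 42.8 1.5 1
```

```text
t: 14.02
position: [0.5042, -0.2976, 0.0661]
tcp_rot: [[-0.743, 0.669, -0.004], [0.669, 0.743, 0.001], [0.003, -0.002, -1.0]]
ft_force: [-2.3, 4.8, 3.0]
grip_width: 0.005
r 98.0 bearing 138.9 toolx 137.9  Frad 5.29 Ftan -1.49 Fz 3.22 t 14.3
tip n 256 bearing -85.9  range -67.9..143.4 r 24.4
138.5 97.6 [[-0.0, -3.4], [-0.2, -6.8], [-0.6, -10.2], [-1.3, -13.5], [-2.1, -16.8]]
```

```bash
python3 -m crank '{"translation":[[-0.3,-3.4,0],[-0.5,-6.8,0],[-0.9,-10.2,0],[-1.6,-13.5,0],[-2.4,-16.8,0]],"delta_rot":[[0,0,-0.036],[0,0,-0.073],[0,0,-0.11],[0,0,-0.146],[0,0,-0.182]]}'; python3 ff.py; python3 tip.py; python3 rows.py 96.7 149 42.8 1.7 1
```

```text
t: 14.95
position: [0.494, -0.312, 0.066]
tcp_rot: [[-0.852, 0.524, -0.005], [0.524, 0.852, 0.001], [0.005, -0.002, -1.0]]
ft_force: [-4.2, 4.8, 4.5]
grip_width: 0.002
r 97.6 bearing 149.2 toolx 148.3  Frad 5.37 Ftan -1.27 Fz 3.83 t 15.2
tip n 246 bearing -106.2  range -67.2..153.9 r 33.7
149.0 96.7 [[-0.3, -3.4], [-0.9, -6.7], [-1.7, -10.0], [-2.7, -13.2], [-3.8, -16.4]]
```

```bash
python3 -m crank '{"translation":[[-0.8,-3.4,0],[-1.6,-6.7,0],[-2.5,-10,0],[-3.6,-13.2,0],[-4.8,-16.4,0]],"delta_rot":[[0,0,-0.036],[0,0,-0.073],[0,0,-0.11],[0,0,-0.146],[0,0,-0.182]]}'; python3 ff.py; python3 tip.py; python3 rows.py 94 159.3 42.7 1.7 1
```

```text
t: 15.88
position: [0.4888, -0.329, 0.0658]
tcp_rot: [[-0.932, 0.362, -0.006], [0.362, 0.932, 0.0], [0.006, -0.002, -1.0]]
ft_force: [-4.2, 3.5, 4.4]
grip_width: 0.006
r 94.8 bearing 159.7 toolx 158.7  Frad 5.37 Ftan -1.43 Fz 3.83 t 16.2
tip n 251 bearing -106.4  range -67.2..164.2 r 45.0
159.3 94.0 [[-0.6, -3.3], [-1.4, -6.5], [-2.4, -9.6], [-3.4, -12.7], [-4.5, -15.8]]
```

```bash
python3 -m crank '{"translation":[[-1,-3.3,0],[-2,-6.5,0],[-3.1,-9.6,0],[-4.2,-12.7,0],[-5.3,-15.8,0]],"delta_rot":[[0,0,-0.036],[0,0,-0.073],[0,0,-0.11],[0,0,-0.146],[0,0,-0.182]]}'; python3 ff.py; python3 tip.py; python3 rows.py 91 169.8 42.7 1.7 1
```

```text
t: 16.8
position: [0.4876, -0.3461, 0.0657]
tcp_rot: [[-0.982, 0.188, -0.007], [0.188, 0.982, -0.0], [0.007, -0.002, -1.0]]
ft_force: [-5.8, 3.0, 5.4]
grip_width: 0.007
r 91.4 bearing 170.1 toolx 169.1  Frad 5.83 Ftan -0.95 Fz 4.42 t 17.1
tip n 264 bearing -104.4  range -67.2..175.2 r 57.7
169.8 91.0 [[-0.9, -3.1], [-1.5, -6.3], [-2.2, -9.3], [-3.0, -12.4], [-3.7, -15.4]]
```

```bash
python3 -m crank '{"translation":[[-1,-3.1,0],[-1.8,-6.3,0],[-2.3,-8.5,0],[-2.3,-8.5,0],[-2.3,-8.5,0]],"delta_rot":[[0,0,-0.036],[0,0,-0.073],[0,0,-0.1],[0,0,-0.1],[0,0,-0.1]]}'; python3 ff.py; python3 tip.py
```

```text
t: 17.73
position: [0.4879, -0.3559, 0.0656]
tcp_rot: [[-0.996, 0.09, -0.007], [0.09, 0.996, -0.001], [0.007, -0.002, -1.0]]
ft_force: [-6.3, 2.0, 3.7]
grip_width: 0.009
r 89.8 bearing 175.7 toolx 174.8  Frad 5.55 Ftan -1.40 Fz 3.69 t 18.0
tip n 256 bearing -107.4  range -180.0..179.5 r 62.8
```

```bash
python3 -m crank '{"translation":[[8,0,0],[17,0,0],[26,0,0],[34,0.5,0],[40,1,0]],"delta_rot":[[0,0,0],[0,0,0],[0,0,0],[0,0,0],[0,0,0]]}'; python3 ff.py; python3 tip.py
python3 -m crank '{"translation":[[2,1,0],[2,1,-30],[2,1,-80],[2,1,-140],[2,1,-140]],"delta_rot":[[0,0,0],[0,0,0],[0,0,0],[0,0,0],[0,0,0]]}'
python3 -m crank '{"translation":[[-50,0,-20],[-80,0,-40],[-80,0,-40],[-80,0,-40]],"delta_rot":[[0,0,0],[0,0,0],[0,0,0],[0,0,0]]}'
python3 - <<'E'
from rig import imaging
import cv2,numpy as np
from h import *
d=imaging.read_camera("wrist")
cv2.imwrite("pics/wf.png",d["frame"][:,:,::-1])
ax=np.load("cam.npz")["ax"];W=world(d);R=np.hypot(W[...,0]-ax[0],W[...,1]-ax[1])
t=(W[...,2]>.07)&(W[...,2]<.082)&(R<.16)&(R>.08);q=W[t][:,:2]-ax;m=q.mean(0);print(len(q),np.hypot(*m),np.degrees(np.arctan2(m[1],m[0])))
E
```

```text
t: 18.65
position: [0.4527, -0.3492, 0.067]
tcp_rot: [[-0.996, 0.087, 0.002], [0.087, 0.996, -0.0], [-0.002, 0.0, -1.0]]
ft_force: [0.0, -0.2, 1.0]
grip_width: 0.003
r 125.0 bearing 173.8 toolx 175.0  Frad -0.29 Ftan -0.14 Fz -0.12 t 18.9
tip n 136 bearing -56.3  range -67.2..27.3 r 148.6
t: 19.58
position: [0.453, -0.3493, 0.2112]
tcp_rot: [[-0.996, 0.088, 0.007], [0.088, 0.996, -0.006], [-0.007, -0.005, -1.0]]
ft_force: [-0.5, 0.3, -0.5]
grip_width: 0.003
t: 20.08
position: [0.5286, -0.3549, 0.2448]
tcp_rot: [[-0.996, 0.088, -0.003], [0.088, 0.996, 0.001], [0.003, 0.001, -1.0]]
ft_force: [-0.2, 0.0, 0.6]
grip_width: 0.003
735 0.11821465486446231 173.55111645035944
```

View pics/wf.png

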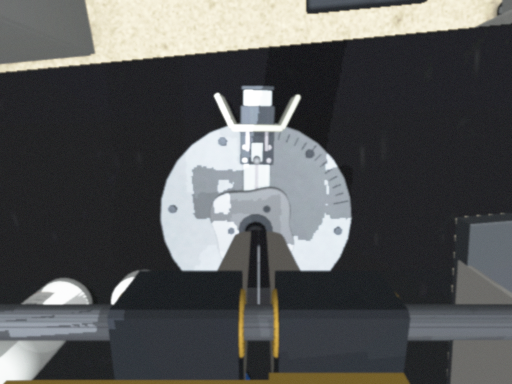

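The thumb rest (255,128) is fully out, at r=118 mm compared with 117.5 mm at the start. The arm is at bearing 173.6°, so it has swept 76°, to about +0.63 rad. The gripper is clear, so I'm handing in.

```bash
python3 -c "
from rig import env
print(env.job_done(), env.state()['t'])"
```

```text
the job is handed in; nothing more can be done
the job is handed in; nothing more can be done
```

I traced the cam edge from one end of the arm's travel to the other and handed the job in at about 20 s of the 69 s allowed. `job_done()` gives no verdict, so the results below are my own readings.

- **Method:** I measured the cam outline with the wrist camera. With closed fingertips in the pocket, I pushed the carriage in until the stylus touched. I then swept in steps of about 10°, correcting the push from the force and arm position after each step.
- **Pressure on the edge:** The radial force at the stops was 5.1–5.8 N. Subtracting the return spring and friction leaves about 1.2–2.1 N at the stylus. That is above the 0.7 N needed and well short of the stop.
- **Finish:** The arm rests at about +0.63 rad, against the 0.54 needed. The carriage is fully out, with the thumb rest at 118 mm from the axis compared with 117.5 mm at the start. The gripper is lifted clear, with the force reading near zero.

**Limits of the checks:**
- The stylus force was inferred at the stops, not measured directly or while moving between them.
- Before touch, and in the first 2 mm or so after it, the force readings were noisy and suggested the stylus was pressed about 1 mm less than the model said. I pressed slightly further in to allow for this.
- The vertical force on the fingers rose to about 4 N during the sweep and returned to zero after release; I did not find out why.
- I did not re-measure the vial and beaker at the end. Nothing I did came near the beaker, and the vial was still in place in the top view taken early in the sweep.

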